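# Clamp a workpiece in the bench hold-down press with its coarse and fine knobs

## Robot

A 7-joint arm with a two-finger parallel gripper is mounted at the origin on the work surface. World frame = base frame: x ahead of the robot, y to its left, z up, the work surface at z = 0. Lengths are in m, angles in rad, forces in N, time in s.
With the tool pointing down it reaches from about 0.35 to 0.9 m from the base axis. Payload 19.9 kg.
Tool frame: the origin (TCP) lies at the very end of the fingers, on their centre line; the grasp point (between the pads) lies behind it (ctrl.hold_point_z is the z of the grasp point in the tool frame, in m); z points along the fingers, y is the line along which they close (so a half turn about z gives the same grasp; the last joint's range is limited). The gripper opens to 85 mm and grips with 20 to 120 N. Pads are 22 mm wide; open, the fingers measure 114 mm over their backs; the gripper's body (76 mm by 85 mm) begins 54 mm behind the grasp point. The pads swing forward as they close: fully open they stand 13 mm farther back than shut.
Start: joints at [-1.262, 0.417, -0.01, 1.614, 0.005, 1.111, -0.053], TCP at [0.215, 0.587, 0.231] pointing down, gripper open.
Joint ranges: [-2.81, 2.81], [-0.39, 2.02], [-1.27, 1.25], [0.06, 2.57], [-1.19, 4.33], [0.19, 2], [-2.82, 2.82]. Speed limits (rad/s): [1.89, 1.89, 2.39, 2.39, 3.01, 3.01, 3.01].

## Interface

Orientations are given as a unit quaternion [x, y, z, w].
In Python, from workcell import monitor, grab_frame, order, ctrl gives the robot as it stands.
- The arm moves only by the tool arm_command, never from a script. Its argument "increments" is text: rows parted by semicolons, each of 7 numbers parted by spaces: the shift along the tool's x, y, z in units of 0.5 m (1.0 is 0.5 m), then the turn, a rotation vector about the tool's x, y, z in units of pi rad (1.0 is pi rad), then the closure, from 0 (fully open) to 1 (shut). In form: dx dy dz ax ay az fingers; .... A call has exactly 8 rows; each row is the pose to reach, as a shift and turn from the pose commanded when the call began, along the tool's axes at that moment, turning the shorter way round; what a row does not reach only later rows make up. A row lasts 1/12 s, in which the tool goes at most 41.7 mm and 7.16 degrees, less where a joint would pass 70% of its speed; a pose out of reach is approached as far as the arm can. A call with a number of a shift or a turn outside -1 to 1 is refused whole. A call with a gripper value outside its range is refused whole. The fingers move at their own pace and stop on an object; "grip_force" is the grip in N (left out, the last holds). Time passes only in rows, so rows that repeat a pose let the fingers close, or fill a call up. It gives the time, the measured TCP pose, the force, the opening and the grip force at its end, in the units of the state.
- monitor.sense(): the state, without advancing time (a new reading comes with each control period).
- grab_frame(name): name is "scene" or "top" or "wrist"; returns a dict with "color" (384x512x3 uint8, red, green, blue), "intrinsics" (3x3 intrinsics, pixels), "origin" and "attitude" of the camera in the world. Camera axes: x right, y up, looking along -z (the intrinsics and any distortion apply to the point x, -y, -z); pixel columns grow to the right and rows downward; lengths in m; the calibration is good to about 2 mm. A picture is of the moment at which its call begins. There is no depth.
- order.job_done(): hands the job in; it is judged then, once.
The state is a dict: "time_s": time; "joint_pos": joint angles; "qvel": joint speeds; "tau": joint torques, N m; "tcp_pos": TCP position; "eef_rot": TCP orientation; "ft_force": force on the tool from outside, world axes, zero at the start; "torque": the same for the moment, N m; "opening": finger opening in m; "grip_force": force on a finger pad.
Only numpy, scipy, OpenCV 4.12 (cv2) and the standard library are available. Lean on these libraries where they do the work, as an engineer would, in place of code of your own. Each camera call takes 0.05 s, during which the arm holds its last target. There are 200 camera calls.

## Task

Hold the aluminium workpiece down in the green bench press: turn the black outer (coarse) knob clockwise until you feel the orange foot just touch the workpiece, but do not press it hard with that knob, and leave the fine knob as it is until then. Then turn the silver inner (fine) knob clockwise until the sprung foot holds the workpiece with about 15 newtons, gently and never as hard as 25, let go and leave it so. Leave the other things on the bench where they are.

Things in the scene. Friction and masses are not known exactly. Their poses are not given: they have to be found in the camera images.
- coarse_grip (a point): Centre of the black fluted outer (coarse) knob, on the vertical axis that both knobs share, 12 mm above its underside. The knob is a cylinder 54 mm in diameter and 20 mm tall (its underside 200 mm above the table) on a steel boss 38 mm in diameter and 17 mm tall, so it can be gripped across any diameter from above with the fingers either side of the fine knob. Under it is the press head, 62 mm wide, its top 185 mm above the table.
- fine_grip (a point): Point on the same axis in the silver fluted inner (fine) knob, 243 mm above the table: 8 mm below its top and 23 mm above the top face of the coarse knob. The fine knob is a cylinder 26 mm in diameter that stands from 1 mm to 31 mm above the coarse knob's top face; its top is 251 mm above the table. It turns freely of the coarse knob, which sinks with the foot as the fine knob is turned (2.5 mm per radian).
- coarse (a joint): Angle of the coarse knob (rad), 0 to 2.4, growing clockwise seen from above; starts at 0 to 0.25. It lowers the foot 12 mm per radian. It stays where it is left. Turning it takes about 0.35 N m, and while the foot presses on the workpiece 0.012 N m more for each newton of foot force.
- fine (a joint): Angle of the fine knob (rad), 0 to 2.8, growing clockwise seen from above; starts at 0 to 0.2. It lowers the foot 2.5 mm per radian. It stays where it is left. Turning it takes about 0.08 N m, and 0.0025 N m more for each newton of foot force.
- foot: The orange round foot pad, 26 mm in diameter and 10 mm thick, under the knobs on their axis, on a sprung stem; origin at the centre of its underside, z up. Its spring yields 1 mm for each 5 N of foot force, from nothing at first touch. Nothing else is sprung: once it touches, the foot force grows by about 60 N per radian of the coarse knob and 12.5 N per radian of the fine knob.
- workpiece: The aluminium block to be held, about 50 mm by 44 mm and 30 mm tall, lying loose on the press's dark steel rest under the foot; origin at the centre of its underside, z up. The height of the rest varies, so the foot starts anywhere from 6 to 16 mm above the block; its measured height is good to some 1.5 mm only, which is too coarse for setting the force.
- press: The green press, fixed to the table: base plate 150 mm by 230 mm and 22 mm thick, a column on its +y side, 115 mm from the knobs' axis, and a head reaching from the column over the workpiece, its top 185 mm above the table. Origin on the knobs' axis at table height; z up.
- spare_block: a second aluminium block like the workpiece, lying on the table beside the press (leave alone); origin at its underside
- wrench: a steel wrench 150 mm long lying by the press (leave alone); origin at its underside
- screwdriver: a screwdriver on the table (leave alone); origin at its underside
- tape_measure: a yellow tape measure 62 mm tall (leave alone); origin at its underside
- red_can: a red can 90 mm in diameter and 120 mm tall (leave alone); origin at its underside
- jar: a glass jar 90 mm tall (leave alone); origin at its underside
- pliers: pliers with red grips, about 150 mm long (leave alone); origin at its underside
Things that resemble listed ones, but are neither listed nor needed, are in the scene too. What is shaped like the workpiece but pink is not meant.

How it is judged:
By the outcome, as a careful person would: the job done as asked, in the order asked, and still so for the second after the job is handed in, with the robot touching nothing.
It also fails if it takes over 58 s, if anything falls off the work surface, if the arm or the gripper's body presses on something with over 40 N, if the wrist force passes 120 N, or if a joint passes its speed limit or range.

## Working session

There is one attempt and no reset: what is moved stays moved. The work goes in short steps, Python scripts to look and compute and a tool call to move; the robot and the scene stay as the last step left them, time stands still between calls to the robot, and variables do not carry over. Pictures are saved under pics/ and viewed, at most 10 in all, crops included, and the job is handed in when it is done.

Besides the shell and the picture viewer there is one more tool, called after ">>>" by a JSON object that holds its "name" and its "arguments", one argument or row to a line. arm_command: Moves the arm, as the interface text tells. Shifts and turns lie within -1 to 1; 1 stands for 0.5 m of shift or pi rad of turn. Its arguments: {"type":"object","properties":{"increments":{"type":"string"},"grip_force":{"type":"number"}},"required":["increments"]}

```bash
mkdir -p pics; ls; python3 - <<'E'
from workcell import monitor, grab_frame, ctrl
import cv2, pickle
s=monitor.sense(); print(s); print(ctrl.hold_point_z)
d={}
for n in("scene","top"):
    f=grab_frame(n); d[n]=f; print(n,f["intrinsics"],f["origin"],f["attitude"],[k for k in f])
pickle.dump(d,open("f0.pkl","wb"))
import numpy as np
cv2.imwrite("pics/a.png",cv2.resize(np.hstack([d["scene"]["color"],d["top"]["color"]])[...,::-1],(800,300)))
E
```

```text
pics
{'time_s': 0.0, 'joint_pos': array([-1.26150687,  0.41796851, -0.01033645,  1.61418438,  0.00468622,
        1.11072489, -0.05300525]), 'qvel': array([-2.26893861e-04,  1.52546356e-03,  3.00142157e-05,  1.78540718e-03,
        3.18378040e-04,  9.20948771e-04, -2.17728528e-03]), 'tau': array([-9.19754966e-04, -8.64427829e+01,  6.78173918e-01, -4.34929097e+01,
        1.90430589e-02,  7.09492000e-03,  1.34666980e-04]), 'tcp_pos': array([0.21463864, 0.58660285, 0.23065924]), 'eef_rot': array([ 1.74483257e-01,  9.84659939e-01, -6.25801695e-04, -7.65784759e-05]), 'ft_force': array([ 0.35942684, -0.11736123, -0.3144518 ]), 'torque': array([-0.02286425,  0.02532878,  0.03938751]), 'grip_force': 0.0, 'opening': 0.08559588178275356}
-0.0187
scene [[414.47713169   0.         253.43618394]
 [  0.         414.47713169 183.46317504]
 [  0.           0.           1.        ]] [ 1.22757747 -0.37726893  1.0667587 ] [0.30836921 0.18989021 0.47908636 0.79957889] ['color', 'intrinsics', 'origin', 'attitude']
top [[346.60530497   0.         252.91294986]
 [  0.         346.60530497 194.34304434]
 [  0.           0.           1.        ]] [ 0.33870313 -0.02130137  1.12925745] [ 0.06090418 -0.06459019 -0.69936717  0.709228  ] ['color', 'intrinsics', 'origin', 'attitude']
```

View pics/a.png

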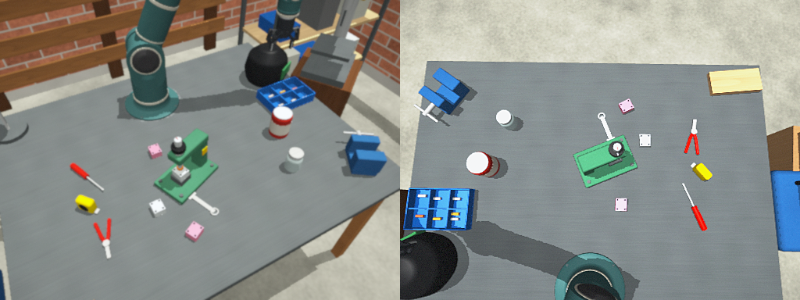

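```bash
python3 - <<'E'
import cv2, pickle, numpy as np
d=pickle.load(open("f0.pkl","rb"))
a=d["scene"]["color"][150:270,180:290]; b=d["top"]["color"][150:270,205:315]
cv2.imwrite("pics/b.png",cv2.resize(np.hstack([a,b])[...,::-1],None,fx=3.6,fy=3.6,interpolation=cv2.INTER_CUBIC))
E
```

```text
(no output)
```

View pics/b.png

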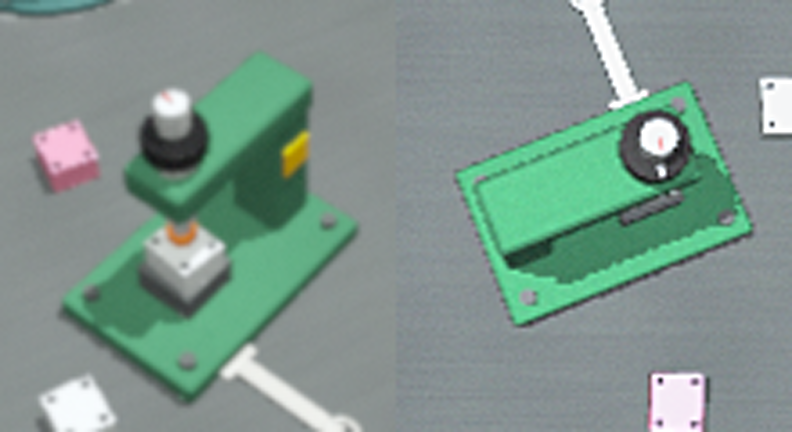

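```bash
cat > h.py <<'E'
import numpy as np, cv2
from scipy.spatial.transform import Rotation as R
def ray(f,u,v):
    K=f["intrinsics"]; d=np.array([(u-K[0,2])/K[0,0],-(v-K[1,2])/K[1,1],-1])
    d=R.from_quat(f["attitude"]).apply(d); return np.array(f["origin"]),d/np.linalg.norm(d)
def plane(f,u,v,z):
    o,d=ray(f,u,v); return o+d*(z-o[2])/d[2]
def tri(views):
    A=np.zeros((3,3));b=np.zeros(3)
    for f,u,v in views:
        o,d=ray(f,u,v);P=np.eye(3)-np.outer(d,d);A+=P;b+=P@o
    p=np.linalg.solve(A,b)
    return p,[np.linalg.norm(np.cross(p-ray(*w)[0],ray(*w)[1])) for w in views]
def blob(m,at):
    n,l,s,c=cv2.connectedComponentsWithStats(m.astype(np.uint8))
    k=min(range(1,n),key=lambda i:np.hypot(*(c[i]-at))-0.05*min(s[i,4],400)); return c[k],s[k]
E
python3 - <<'E'
import pickle
from h import *
d=pickle.load(open("f0.pkl","rb"))
T,S=d["top"],d["scene"]
# fine knob top disc in each image
c=T["color"].astype(int); w=(c.min(2)>190); w[:, :265]=0; w[:,292:]=0; w[:178]=0; w[200:]=0
print(blob(w,(278,188)))
ct,_=blob(w,(278,188))
c=S["color"].astype(int); 
print(tri([(T,*ct),(S,228,177.5)]), plane(T,*ct,.251), plane(S,228,177.5,.251))
# black knob in both
for f,x,y in((T,278,190),(S,228,187)):
    c=f["color"].astype(int); m=c.max(2)<75; print(blob(m,(x,y)))
h=cv2.cvtColor(T["color"],cv2.COLOR_RGB2HSV); g=((h[...,0]>60)&(h[...,0]<85)&(h[...,1]>100)).astype(np.uint8)
cs=max(cv2.findContours(g,0,2)[0],key=cv2.contourArea); r=cv2.boxPoints(cv2.minAreaRect(cs))
P=np.array([plane(T,*p,.022) for p in r]); print(P, [ (np.linalg.norm(P[i]-P[i-1]),np.degrees(np.arctan2(*(P[i]-P[i-1])[1::-1]))) for i in range(4)])
E
```

```text
(array([277.4875, 187.5125]), array([273, 183,  10,  10,  80], dtype=int32))
(array([ 0.51530797, -0.08625493,  0.25435414]), [np.float64(0.0017208500587376455), np.float64(0.0017208500587377001)]) [ 0.5153348  -0.08810437  0.251     ] [ 0.51300836 -0.08344876  0.251     ]
(array([279.70786517, 190.71910112]), array([269, 181,  18,  20,  89], dtype=int32))
(array([227.75428571, 190.69142857]), array([219, 182,  18,  16, 175], dtype=int32))
[[ 0.52519989  0.0778826   0.022     ]
 [ 0.61614369 -0.13584715  0.022     ]
 [ 0.47610513 -0.19012613  0.022     ]
 [ 0.38912826  0.01985521  0.022     ]] [(np.float64(0.1479279046093823), np.float64(23.095695110557806)), (np.float64(0.23227393387785097), np.float64(-66.94984032317076)), (np.float64(0.15018989828876322), np.float64(-158.81365818095838)), (np.float64(0.22728206958911723), np.float64(112.4999415314929))]
```

>>> {"name": "arm_command", "arguments": {
  "increments": "-0.05 -0.05 -0.05 0 0 0 0; -0.12 -0.12 -0.1 0 0 0 0; -0.18 -0.18 -0.15 0 0 0 0; -0.24 -0.24 -0.18 0 0 0 0; -0.3 -0.3 -0.18 0 0 0 0; -0.36 -0.36 -0.18 0 0 0 0; -0.41 -0.41 -0.18 0 0 0 0; -0.46 -0.46 -0.18 0 0 0 0",
  "grip_force": 50
}}

```text
time_s: 0.77
tcp_pos: [0.3464, 0.3021, 0.3214]
eef_rot: [0.174, 0.985, 0.0, -0.0]
ft_force: [2.0, -0.0, 0.2]
opening: 0.0853
grip_force: 0.0
```

>>> {"name": "arm_command", "arguments": {
  "increments": "-0.05 -0.055 0 0 0 0 0; -0.1 -0.11 0 0 0 0 0; -0.15 -0.165 0 0 0 0 0; -0.2 -0.22 0 0 0 0 0; -0.25 -0.275 0 0 0 0 0; -0.3 -0.33 0 0 0 0 0; -0.35 -0.385 0 0 0 0 0; -0.4 -0.43 0 0 0 0 0"
}}

```text
time_s: 1.43
tcp_pos: [0.46, 0.031, 0.3213]
eef_rot: [0.175, 0.985, 0.0, 0.0]
ft_force: [0.6, 0.8, -0.7]
opening: 0.0851
grip_force: 0.0
```

>>> {"name": "arm_command", "arguments": {
  "increments": "-0.05 -0.055 0 0 0 0 0; -0.09 -0.1 0 0 0 0 0; -0.12 -0.13 0 0 0 0 0; -0.14 -0.15 0 0 0 0 0; -0.155 -0.16 0 0 0 0 0; -0.166 -0.17 0 0 0 0 0; -0.166 -0.17 0 0 0 0 0; -0.166 -0.17 0 0 0 0 0"
}}

```text
time_s: 2.1
tcp_pos: [0.5086, -0.0743, 0.321]
eef_rot: [0.174, 0.985, -0.0, -0.0]
ft_force: [0.3, 0.9, 0.1]
opening: 0.0857
grip_force: 0.0
```

```bash
python3 - <<'E'
from workcell import monitor, grab_frame, ctrl
import cv2, pickle
f=grab_frame("wrist");s=monitor.sense(); pickle.dump((f,s),open("w1.pkl","wb"))
print(s["time_s"],s["joint_pos"],s["tcp_pos"],s["eef_rot"],s["ft_force"],s["torque"],s["tau"]);print(f["intrinsics"],f["origin"],f["attitude"])
cv2.imwrite("pics/c.png",f["color"][...,::-1])
E
```

```text
2.15 [-0.4536037   0.15385393  0.60684668  1.78713835 -0.09300526  1.229417
  1.39982298] [ 0.50855849 -0.07405479  0.32109495] [ 1.74061286e-01  9.84734808e-01  5.50652353e-05 -1.51813480e-04] [ 0.32330679 -0.62106531  0.04842358] [ 0.01848444 -0.01983632 -0.00545408] [ 9.38825794e-01 -5.13273668e+01  4.96528968e+00 -4.58049345e+01
  3.41542822e-02 -1.63620809e-02  7.90297030e-02]
[[328.28084602   0.         256.59501101]
 [  0.         328.28084602 191.98849759]
 [  0.           0.           1.        ]] [ 0.43732002 -0.04735043  0.46315075] [-0.12307571 -0.08606916  0.56623316  0.81044708]
```

View pics/c.png

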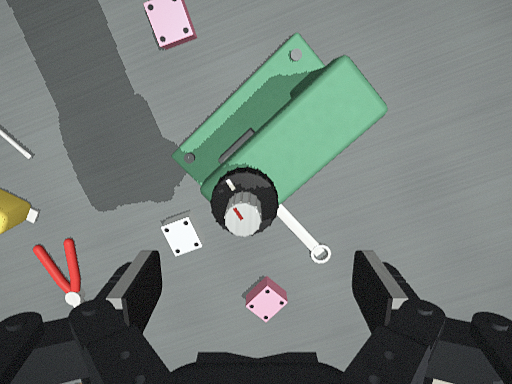

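```bash
python3 - <<'E'
import pickle
from h import *
d=pickle.load(open("f0.pkl","rb")); W,s=pickle.load(open("w1.pkl","rb")); T=d["top"]
def knob(f,box):
    x0,y0,x1,y1=box; c=f["color"][y0:y1,x0:x1].astype(np.uint8)
    m=(c.max(2)<80).astype(np.uint8)
    cs=max(cv2.findContours(m,0,1)[0],key=cv2.contourArea); h=cv2.convexHull(cs)
    (a,b),r=cv2.minEnclosingCircle(h); e=cv2.fitEllipse(h)
    return (a+x0,b+y0,r),(e[0][0]+x0,e[0][1]+y0,e[1])
kw=knob(W,(200,155,290,245)); kt=knob(T,(262,175,300,205)); print(kw,kt)
g=W["color"][190:245,215:270].astype(int); w=(g.min(2)>150)&(np.ptp(g,2)<30)
for t in (150,180,200,215,225): print(t,blob((g.min(2)>t)&(np.ptp(g,axis=2)<40),(28,25)))
print("coarse plane .215", plane(W,*kw[1][:2],.215),plane(T,*kt[1][:2],.215))
print(tri([(W,*kw[1][:2]),(T,*kt[1][:2])]))
cv2.imwrite("pics/d.png",cv2.resize(W["color"][155:250,195:295,::-1],None,fx=6,fy=6,interpolation=cv2.INTER_CUBIC))
E
```

```text
((244.25873184204102, 200.6912841796875, 34.799522399902344), (244.29200744628906, 200.91568756103516, (67.84789276123047, 68.87214660644531))) ((276.6518325805664, 190.39005279541016, 9.969218254089355), (276.64192962646484, 190.39081001281738, (19.20478630065918, 19.78270149230957)))
150 (array([27.55591398, 29.24516129]), array([  9,  11,  37,  36, 930], dtype=int32))
180 (array([27.70366133, 29.64073227]), array([  9,  13,  37,  34, 874], dtype=int32))
200 (array([27.84914842, 29.60462287]), array([ 11,  13,  34,  33, 822], dtype=int32))
215 (array([32.76884422, 21.8241206 ]), array([ 19,  14,  26,  22, 199], dtype=int32))
225 (array([32., 15.]), array([32, 15,  1,  1,  1], dtype=int32))
coarse plane .215 [ 0.51342559 -0.08565346  0.215     ] [ 0.51465607 -0.08857703  0.215     ]
(array([ 0.51888253, -0.08932564,  0.19559026]), [np.float64(0.0008373088548197044), np.float64(0.000837308854819596)])
```

View pics/d.png

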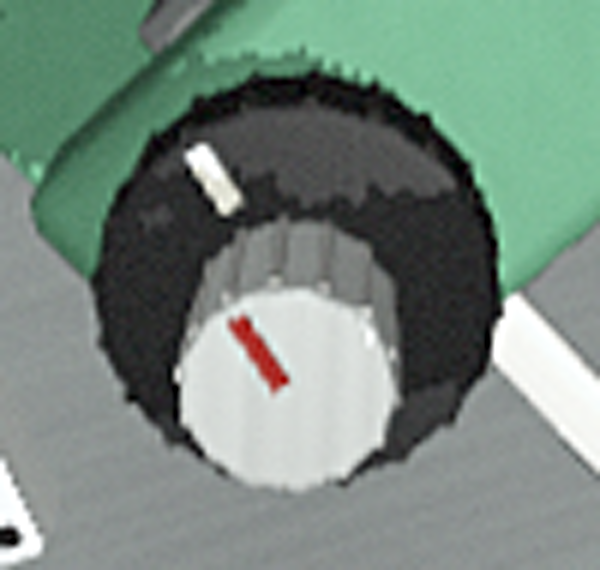

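```bash
python3 - <<'E'
import pickle
from h import *
d=pickle.load(open("f0.pkl","rb")); W,s=pickle.load(open("w1.pkl","rb"))
f=(243.2,219.7)
print(plane(W,*f,.251),tri([(W,*f),(d["top"],277.5,187.5),(d["scene"],228,177.5)]))
r=R.from_quat(s["eef_rot"])
# commanded target about tcp
print(r.inv().apply(np.array([.5145,-.0865,.193])-s["tcp_pos"])/.5)
# marks, world angles
for z,a,b in((.251,(239,317),(282,388)),(.220,(197,150),(235,212))):
    p=[plane(W,195+q[0]/6,155+q[1]/6,z) for q in(a,b)]; v=(p[0]-p[1]);print("mark ang",np.degrees(np.arctan2(v[1],v[0])),p)
E
```

```text
[ 0.51501845 -0.08569605  0.251     ] (array([ 0.51477745, -0.08587328,  0.25342963]), [np.float64(0.0008345529481407604), np.float64(0.0020736449309532025), np.float64(0.001580640602953745)])
[-0.01977712 -0.01932283  0.25618254]
mark ang -171.3097633393445 [array([ 0.50484371, -0.08797807,  0.251     ]), array([ 0.51470827, -0.0864703 ,  0.251     ])]
mark ang -170.61333434960287 [array([ 0.49170613, -0.09073001,  0.22      ]), array([ 0.50110013, -0.08917709,  0.22      ])]
```

>>> {"name": "arm_command", "arguments": {
  "increments": "-0.01 -0.01 0.02 0 0 0 0; -0.02 -0.019 0.05 0 0 0 0; -0.02 -0.019 0.08 0 0 0 0; -0.02 -0.019 0.11 0 0 0 0; -0.02 -0.019 0.13 0 0 0 0; -0.02 -0.019 0.14 0 0 0 0; -0.02 -0.019 0.14 0 0 0 0; -0.02 -0.019 0.14 0 0 0 0"
}}

```text
time_s: 2.82
tcp_pos: [0.515, -0.0872, 0.2515]
eef_rot: [0.174, 0.985, -0.0, 0.0]
ft_force: [-0.1, -0.1, 0.9]
opening: 0.085
grip_force: 0.0
```

```bash
python3 - <<'E'
from workcell import monitor
from h import *
s=monitor.sense(); print(s["tcp_pos"],R.from_quat(s["eef_rot"]).inv().apply(np.array([.5147,-.086,.193])-s["tcp_pos"])/.5)
E
```

```text
[ 0.51500617 -0.08719501  0.25148805] [0.00142275 0.00203887 0.11697569]
```

>>> {"name": "arm_command", "arguments": {
  "increments": "0.001 0.002 0.02 0 0 0 0; 0.001 0.002 0.04 0 0 0 0; 0.001 0.002 0.06 0 0 0 0; 0.001 0.002 0.08 0 0 0 0; 0.001 0.002 0.1 0 0 0 0; 0.001 0.002 0.11 0 0 0 0; 0.001 0.002 0.117 0 0 0 0; 0.001 0.002 0.117 0 0 0 0"
}}

```text
time_s: 3.48
tcp_pos: [0.5145, -0.0862, 0.192]
eef_rot: [0.175, 0.985, -0.0, -0.0]
ft_force: [-0.1, 0.6, 0.2]
opening: 0.0854
grip_force: 0.0
```

>>> {"name": "arm_command", "arguments": {
  "increments": "0 0 0 0 0 0 0.2; 0 0 0 0 0 0 0.3; 0 0 0 0 0 0 0.5; 0 0 0 0 0 0 1; 0 0 0 0 0 0 1; 0 0 0 0 0 0 1; 0 0 0 0 0 0 1; 0 0 0 0 0 0 1",
  "grip_force": 50
}}

```text
time_s: 4.15
tcp_pos: [0.5149, -0.0869, 0.1935]
eef_rot: [0.175, 0.985, -0.0, 0.0]
ft_force: [-3.5, -3.9, 9.6]
opening: 0.0521
grip_force: 50.6
```

```bash
cat > rd.py <<'E'
from workcell import monitor
s=monitor.sense(); print(round(s["time_s"],2),"q7",s["joint_pos"][6].round(4),"p",s["tcp_pos"].round(4),"F",s["ft_force"].round(2),"M",s["torque"].round(3),"tau7",s["tau"][6].round(4),s["opening"].round(4),round(s["grip_force"],1))
E
python3 rd.py
```

```text
Traceback (most recent call last):
  File "rd.py", line 2, in <module>
    s=monitor.sense(); print(round(s["time_s"],2),"q7",s["joint_pos"][6].round(4),"p",s["tcp_pos"].round(4),"F",s["ft_force"].round(2),"M",s["torque"].round(3),"tau7",s["tau"][6].round(4),s["opening"].round(4),round(s["grip_force"],1))
                                                                                                                                                                                            ^^^^^^^^^^^^^^^^^^
AttributeError: 'float' object has no attribute 'round'
```

>>> {"name": "arm_command", "arguments": {
  "increments": "0 0 0 0 0 0.0125 1; 0 0 0 0 0 0.025 1; 0 0 0 0 0 0.0375 1; 0 0 0 0 0 0.05 1; 0 0 0 0 0 0.0625 1; 0 0 0 0 0 0.075 1; 0 0 0 0 0 0.0875 1; 0 0 0 0 0 0.1 1"
}}

```text
time_s: 4.82
tcp_pos: [0.515, -0.0867, 0.1935]
eef_rot: [0.327, 0.945, -0.0, 0.001]
ft_force: [-4.0, -3.1, 8.4]
opening: 0.0526
grip_force: 50.5
```

```bash
sed -i 's/s\["opening"\].round(4)/round(s["opening"],4)/' rd.py; python3 rd.py; python3 - <<'E'
import cv2,numpy as np,pickle
from workcell import grab_frame
a=pickle.load(open("f0.pkl","rb"))["scene"]["color"]; f=grab_frame("scene")["color"]; b=f
cv2.imwrite("pics/e.png",cv2.resize(np.hstack([a[195:245,205:255],b[195:245,205:255]])[...,::-1],None,fx=8,fy=8,interpolation=cv2.INTER_CUBIC))
E
python3 rd.py
```

```text
4.82 q7 1.2321 p [ 0.515  -0.0867  0.1935] F [-3.98 -3.06  8.4 ] M [-0.59   0.802  0.335] tau7 1.0761 0.0526 50.5
4.87 q7 1.2291 p [ 0.5149 -0.0867  0.1935] F [-3.21 -3.51  9.39] M [-0.668  0.856  0.202] tau7 0.8699 0.0527 50.7
```

View pics/e.png

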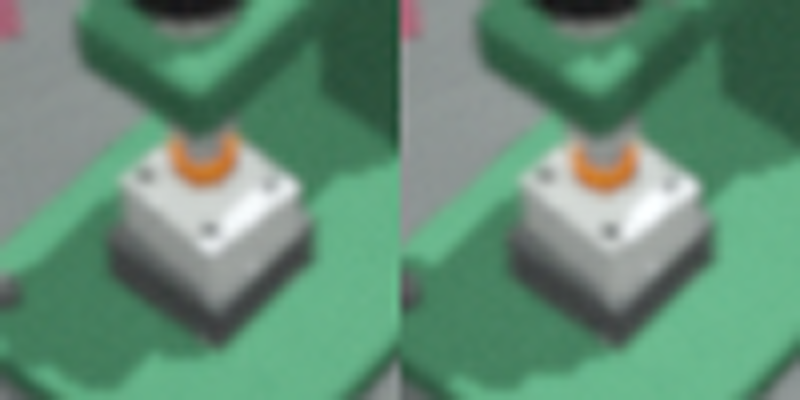

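>>> {"name": "arm_command", "arguments": {
  "increments": "0 0 0 0 0 0.01 1; 0 0 0 0 0 0.02 1; 0 0 0 0 0 0.03 1; 0 0 0 0 0 0.04 1; 0 0 0 0 0 0.045 1; 0 0 0 0 0 0.05 1; 0 0 0 0 0 0.054 1; 0 0 0 0 0 0.058 1"
}}

```text
time_s: 5.53
tcp_pos: [0.515, -0.0867, 0.1935]
eef_rot: [0.411, 0.911, 0.0, 0.001]
ft_force: [-3.5, -1.9, 8.2]
opening: 0.0526
grip_force: 50.6
```

```bash
python3 rd.py
```

```text
5.53 q7 1.0673 p [ 0.515  -0.0867  0.1935] F [-3.47 -1.91  8.21] M [-0.582  0.713  0.324] tau7 0.0851 0.0526 50.6
```

>>> {"name": "arm_command", "arguments": {
  "increments": "0 0 0 0 0 0.004 1; 0 0 0 0 0 0.008 1; 0 0 0 0 0 0.012 1; 0 0 0 0 0 0.016 1; 0 0 0 0 0 0.020 1; 0 0 0 0 0 0.024 1; 0 0 0 0 0 0.028 1; 0 0 0 0 0 0.032 1"
}}

```text
time_s: 6.2
tcp_pos: [0.5151, -0.0866, 0.1935]
eef_rot: [0.457, 0.89, 0.0, 0.001]
ft_force: [-2.9, -2.2, 8.9]
opening: 0.0527
grip_force: 50.6
```

```bash
python3 rd.py
```

```text
6.2 q7 0.9762 p [ 0.5151 -0.0866  0.1935] F [-2.91 -2.23  8.91] M [-0.484  0.647  0.356] tau7 0.0879 0.0527 50.6
```

>>> {"name": "arm_command", "arguments": {
  "increments": "0 0 0 0 0 0.004 1; 0 0 0 0 0 0.008 1; 0 0 0 0 0 0.012 1; 0 0 0 0 0 0.016 1; 0 0 0 0 0 0.020 1; 0 0 0 0 0 0.024 1; 0 0 0 0 0 0.028 1; 0 0 0 0 0 0.032 1"
}}

```text
time_s: 6.87
tcp_pos: [0.5151, -0.0866, 0.1936]
eef_rot: [0.501, 0.866, 0.0, 0.001]
ft_force: [-2.4, -2.4, 8.8]
opening: 0.053
grip_force: 50.6
```

```bash
python3 - <<'E'
s=open('rd.py').read()
s+='''
import math; q=s["eef_rot"]; print("turn",round(2*(math.atan2(q[0],q[1])-0.1755),4))
'''
open('rd.py','w').write(s)
E
python3 rd.py
```

```text
6.87 q7 0.8854 p [ 0.5151 -0.0866  0.1936] F [-2.4  -2.44  8.81] M [-0.465  0.536  0.43 ] tau7 0.0179 0.053 50.6
turn 0.6977
```

>>> {"name": "arm_command", "arguments": {
  "increments": "0 0 0 0 0 -0.01 1; 0 0 0 0 0 -0.02 1; 0 0 0 0 0 -0.03 1; 0 0 0 0 0 -0.04 1; 0 0 0 0 0 -0.05 1; 0 0 0 0 0 -0.056 1; 0 0 0 0 0 -0.06 1; 0 0 0 0 0 -0.064 1"
}}

```text
time_s: 7.53
tcp_pos: [0.515, -0.0867, 0.1935]
eef_rot: [0.411, 0.912, 0.0, 0.001]
ft_force: [-3.0, -2.7, 8.6]
opening: 0.052
grip_force: 50.6
```

```bash
python3 rd.py
```

```text
7.53 q7 1.0679 p [ 0.515  -0.0867  0.1935] F [-2.96 -2.67  8.57] M [-0.441  0.709 -0.385] tau7 -0.007 0.052 50.6
turn 0.4964
```

>>> {"name": "arm_command", "arguments": {
  "increments": "0 0 0 0 0 0.003 1; 0 0 0 0 0 0.006 1; 0 0 0 0 0 0.009 1; 0 0 0 0 0 0.012 1; 0 0 0 0 0 0.015 1; 0 0 0 0 0 0.018 1; 0 0 0 0 0 0.021 1; 0 0 0 0 0 0.024 1"
}}

```text
time_s: 8.2
tcp_pos: [0.515, -0.0867, 0.1935]
eef_rot: [0.445, 0.895, 0.0, 0.001]
ft_force: [-2.8, -3.3, 8.3]
opening: 0.0528
grip_force: 50.6
```

```bash
python3 rd.py
```

```text
8.2 q7 0.999 p [ 0.515  -0.0867  0.1935] F [-2.82 -3.3   8.29] M [-0.544  0.611  0.342] tau7 -0.0019 0.0528 50.6
turn 0.5721
```

>>> {"name": "arm_command", "arguments": {
  "increments": "0 0 0 0 0 0.002 1; 0 0 0 0 0 0.004 1; 0 0 0 0 0 0.006 1; 0 0 0 0 0 0.008 1; 0 0 0 0 0 0.010 1; 0 0 0 0 0 0.012 1; 0 0 0 0 0 0.014 1; 0 0 0 0 0 0.016 1"
}}

```text
time_s: 8.87
tcp_pos: [0.5151, -0.0866, 0.1935]
eef_rot: [0.468, 0.884, 0.0, 0.001]
ft_force: [-3.0, -2.2, 8.0]
opening: 0.0527
grip_force: 50.6
```

```bash
python3 rd.py
```

```text
8.87 q7 0.9537 p [ 0.5151 -0.0866  0.1935] F [-2.97 -2.25  7.97] M [-0.51   0.626  0.388] tau7 -0.1531 0.0527 50.6
turn 0.6221
```

>>> {"name": "arm_command", "arguments": {
  "increments": "0 0 0 0 0 0 0.6; 0 0 0 0 0 0 0.3; 0 0 0 0 0 0 0; 0 0 0 0 0 0 0; 0 0 0 0 0 0 0; 0 0 0 0 0 0 0; 0 0 0 0 0 0 0; 0 0 0 0 0 0 0"
}}

```text
time_s: 9.53
tcp_pos: [0.5147, -0.0861, 0.1927]
eef_rot: [0.467, 0.884, -0.0, 0.0]
ft_force: [0.5, 0.4, -0.5]
opening: 0.0856
grip_force: 0.0
```

>>> {"name": "arm_command", "arguments": {
  "increments": "0 0 -0.02 0 0 0 0; 0 0 -0.05 0 0 0 0; 0 0 -0.09 0 0 0 0; 0 0 -0.13 0 0 0 0; 0 0 -0.16 0 0 0 0; 0 0 -0.18 0 0 0 0; 0 0 -0.18 0 0 0 0; 0 0 -0.18 0 0 0 0"
}}

```text
time_s: 10.2
tcp_pos: [0.5148, -0.086, 0.2828]
eef_rot: [0.467, 0.884, 0.0, 0.0]
ft_force: [-0.4, 0.4, -0.5]
opening: 0.0854
grip_force: 0.0
```

```bash
python3 rd.py; python3 - <<'E'
from workcell import grab_frame
import cv2,pickle
from h import *
f=grab_frame("wrist"); pickle.dump(f,open("w2.pkl","wb"))
p=np.array([.5147,-.086,.235])-f["origin"]; q=R.from_quat(f["attitude"]).inv().apply(p); K=f["intrinsics"]
u,v=int(K[0,2]-K[0,0]*q[0]/q[2]),int(K[1,2]+K[1,1]*q[1]/q[2]); print(u,v)
x,y=max(0,u-60),max(0,v-60); print(x,y)
cv2.imwrite("pics/f.png",cv2.resize(f["color"][y:y+120,x:x+120,::-1],None,fx=5,fy=5,interpolation=cv2.INTER_CUBIC))
E
```

```text
10.2 q7 0.8707 p [ 0.5148 -0.086   0.2828] F [-0.38  0.37 -0.51] M [ 0.007 -0.002 -0.044] tau7 -0.129 0.0854 0.0
turn 0.6217
255 218
195 158
```

View pics/f.png

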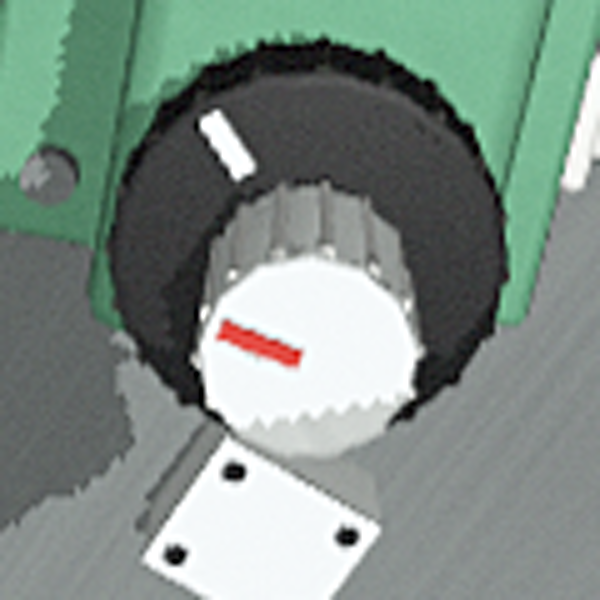

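```bash
python3 - <<'E'
import pickle
from h import *
f=pickle.load(open("w2.pkl","rb"))
for z,a,b in((.251,(219,329),(301,359)),(.220,(207,115),(246,177))):
    p=[plane(f,195+q[0]/5,158+q[1]/5,z) for q in(a,b)]; v=p[0]-p[1];print(np.degrees(np.arctan2(v[1],v[0])))
print(plane(f,195+307/5,158+357/5,.251))
E
```

```text
-167.482417302678
154.70667807536
[ 0.51500305 -0.08582942  0.251     ]
```

>>> {"name": "arm_command", "arguments": {
  "increments": "0 0 0.02 0 0 0 0; 0 0 0.04 0 0 0 0; 0 0 0.06 0 0 0 0; 0 0 0.08 0 0 0 0; 0 0 0.1 0 0 0 0; 0 0 0.11 0 0 0 0; 0 0 0.115 0 0 0 0; 0 0 0.115 0 0 0 0"
}}

```text
time_s: 10.92
tcp_pos: [0.5145, -0.0862, 0.2246]
eef_rot: [0.468, 0.884, -0.0, -0.0]
ft_force: [-0.8, -0.2, 0.4]
opening: 0.0852
grip_force: 0.0
```

>>> {"name": "arm_command", "arguments": {
  "increments": "0 0 0 0 0 0 0.3; 0 0 0 0 0 0 0.5; 0 0 0 0 0 0 0.7; 0 0 0 0 0 0 1; 0 0 0 0 0 0 1; 0 0 0 0 0 0 1; 0 0 0 0 0 0 1; 0 0 0 0 0 0 1",
  "grip_force": 30
}}

```text
time_s: 11.58
tcp_pos: [0.5147, -0.0862, 0.2255]
eef_rot: [0.467, 0.884, 0.0, 0.0]
ft_force: [-3.1, 0.2, 5.4]
opening: 0.0247
grip_force: 29.2
```

```bash
python3 rd.py
```

```text
11.58 q7 0.9217 p [ 0.5147 -0.0862  0.2255] F [-3.13  0.17  5.37] M [-0.042  0.695  0.021] tau7 -0.0155 0.0247 29.2
turn 0.6219
```

>>> {"name": "arm_command", "arguments": {
  "increments": "0 0 0 0 0 0.015 1; 0 0 0 0 0 0.03 1; 0 0 0 0 0 0.045 1; 0 0 0 0 0 0.06 1; 0 0 0 0 0 0.075 1; 0 0 0 0 0 0.09 1; 0 0 0 0 0 0.105 1; 0 0 0 0 0 0.12 1"
}}

```text
time_s: 12.25
tcp_pos: [0.5151, -0.0861, 0.2256]
eef_rot: [0.626, 0.78, 0.0, 0.0]
ft_force: [0.6, 0.6, 2.5]
opening: 0.0253
grip_force: 29.2
```

```bash
python3 rd.py
```

```text
12.25 q7 0.5739 p [ 0.5151 -0.0861  0.2256] F [0.59 0.62 2.46] M [ 0.166 -0.128  0.119] tau7 1.6041 0.0253 29.2
turn 1.0009
```

>>> {"name": "arm_command", "arguments": {
  "increments": "0 0 0 0 0 0.02 1; 0 0 0 0 0 0.04 1; 0 0 0 0 0 0.06 1; 0 0 0 0 0 0.08 1; 0 0 0 0 0 0.1 1; 0 0 0 0 0 0.12 1; 0 0 0 0 0 0.135 1; 0 0 0 0 0 0.15 1"
}}

```text
time_s: 12.92
tcp_pos: [0.5156, -0.0861, 0.2256]
eef_rot: [0.79, 0.613, 0.001, 0.001]
ft_force: [6.6, 0.2, -0.8]
opening: 0.0251
grip_force: 29.5
```

```bash
python3 rd.py
```

```text
12.92 q7 0.15 p [ 0.5156 -0.0861  0.2256] F [ 6.59  0.2  -0.79] M [-0.062 -1.288  0.136] tau7 1.4144 0.0251 29.5
turn 1.4721
```

>>> {"name": "arm_command", "arguments": {
  "increments": "0 0 0 0 0 0 1; 0 0 0 0 0 0 1; 0 0 0 0 0 0 0.7; 0 0 0 0 0 0 0.4; 0 0 0 0 0 0 0; 0 0 0 0 0 0 0; 0 0 0 0 0 0 0; 0 0 0 0 0 0 0"
}}

```text
time_s: 13.58
tcp_pos: [0.5146, -0.0861, 0.2252]
eef_rot: [0.79, 0.613, -0.0, -0.0]
ft_force: [-0.2, -0.3, 0.2]
opening: 0.0838
grip_force: 0.0
```

>>> {"name": "arm_command", "arguments": {
  "increments": "0 0 -0.02 0 0 0 0; 0 0 -0.04 0 0 0 0; 0 0 -0.06 0 0 0 0; 0 0 -0.08 0 0 0 0; 0 0 -0.1 0 0 0 0; 0 0 -0.11 0 0 0 0; 0 0 -0.115 0 0 0 0; 0 0 -0.115 0 0 0 0"
}}

```text
time_s: 14.25
tcp_pos: [0.5149, -0.0861, 0.2832]
eef_rot: [0.79, 0.613, 0.0, 0.0]
ft_force: [0.1, 0.3, 0.0]
opening: 0.0854
grip_force: 0.0
```

```bash
python3 rd.py; python3 - <<'E'
from workcell import grab_frame
import cv2,pickle
from h import *
f=grab_frame("wrist"); pickle.dump(f,open("w3.pkl","wb"))
p=np.array([.5147,-.086,.235])-f["origin"]; q=R.from_quat(f["attitude"]).inv().apply(p); K=f["intrinsics"]
u,v=int(K[0,2]-K[0,0]*q[0]/q[2]),int(K[1,2]+K[1,1]*q[1]/q[2])
x,y=max(0,u-60),max(0,v-60); print(x,y)
cv2.imwrite("pics/g.png",cv2.resize(f["color"][y:y+120,x:x+120,::-1],None,fx=5,fy=5,interpolation=cv2.INTER_CUBIC))
E
```

```text
14.25 q7 0.0908 p [ 0.5149 -0.0861  0.2832] F [0.11 0.33 0.05] M [-0.011 -0.009  0.031] tau7 -0.1428 0.0854 0.0
turn 1.4698
196 158
```

View pics/g.png

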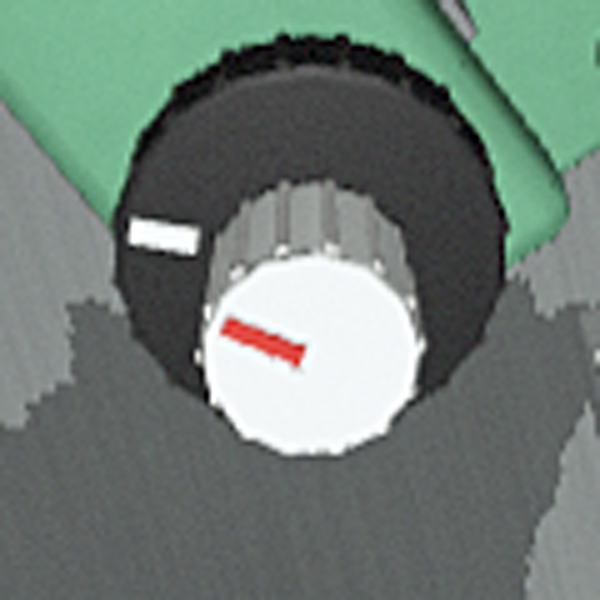

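```bash
python3 - <<'E'
from workcell import grab_frame
import cv2,pickle
from h import *
f0=pickle.load(open("f0.pkl","rb"))["scene"]
fs=[grab_frame("scene") for _ in range(6)]
pickle.dump(fs,open("s3.pkl","wb"))
def proj(p):
    q=R.from_quat(f0["attitude"]).inv().apply(np.array(p)-f0["origin"]);K=f0["intrinsics"]
    return np.array([K[0,2]-K[0,0]*q[0]/q[2],K[1,2]+K[1,1]*q[1]/q[2]])
print("px/mm",proj([.5147,-.086,.089])-proj([.5147,-.086,.09]),proj([.5147,-.086,.09]))
def cen(im):
    c=im[205:230,218:245].astype(float); 
    w=np.clip((c[...,0]-c[...,2])/(c.sum(2)+1)-.08,0,None)
    w[w<.0]=0; y,x=np.mgrid[205:230,218:245]
    return np.array([(w*x).sum()/w.sum(),(w*y).sum()/w.sum(),w.sum()])
def edge(im): # lower edge of orange, per column
    c=im[205:230,218:245].astype(float); w=np.clip((c[...,0]-c[...,2])/(c.sum(2)+1)-.08,0,None)
    return w.sum(1).round(2)
a=cen(f0["color"]); b=np.array([cen(f["color"]) for f in fs]); print(a,b.mean(0),b.std(0),(b.mean(0)-a))
print(edge(f0["color"]));print(np.mean([edge(f["color"]) for f in fs],0).round(2))
z=lambda im:cv2.resize(im[195:245,205:255],None,fx=8,fy=8,interpolation=cv2.INTER_CUBIC)
cv2.imwrite("pics/h.png",np.hstack([z(f0["color"]),z(np.mean([f["color"] for f in fs],0).astype(np.uint8))])[...,::-1])
E
```

```text
px/mm [0.01648272 0.20698196] [230.35530508 215.10951747]
[230.22037228 215.16315278   5.73946199] [230.28965933 216.90251721   5.01575369] [0.01012052 0.00406992 0.0124371 ] [ 0.06928706  1.73936443 -0.7237083 ]
[0.   0.   0.   0.   0.   0.   0.   0.26 0.55 0.79 1.44 1.84 0.87 0.01
 0.   0.   0.   0.   0.   0.   0.   0.   0.   0.   0.  ]
[0.   0.   0.   0.   0.   0.   0.   0.   0.   0.12 0.47 0.99 1.77 1.49
 0.16 0.   0.   0.   0.   0.   0.   0.   0.   0.   0.  ]
```

View pics/h.png

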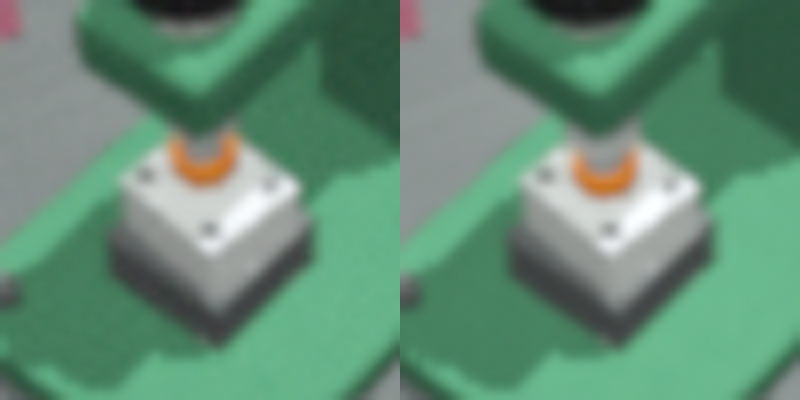

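```bash
python3 - <<'E'
import pickle,cv2
from h import *
f0=pickle.load(open("f0.pkl","rb"))["scene"]["color"][195:245,205:255].astype(float)
f3=np.mean([f["color"] for f in pickle.load(open("s3.pkl","rb"))],0)[195:245,205:255]
e=cv2.imread("pics/e.png")[...,::-1]; fe=cv2.resize(e[:,400:],(50,50),interpolation=cv2.INTER_LINEAR).astype(float)
fe0=cv2.resize(e[:,:400],(50,50),interpolation=cv2.INTER_LINEAR).astype(float)
def W(c): return np.clip((c[...,0]-c[...,2])/(c.sum(2)+1),0,None)
def bot(c):
    w=W(c); out=[]
    for x in range(21,30):
        col=w[8:32,x]; k=np.argmax(col); h=.15
        j=k
        while col[j]>h: j+=1
        out.append(8+j-1+(col[j-1]-h)/(col[j-1]-col[j]))
    return np.array(out)
b0=bot(f0)
for n,c in(("mid0",fe0),("mid",fe),("now",f3)):
    d=bot(c)-b0; print(n,d.round(2),"med",np.median(d).round(3),"mm",(np.median(d)/.207).round(2),(d[1:-1].mean()/.207).round(2))
# columns, weights
print(W(f0)[16:26,20:31].round(2));print(W(f3)[16:26,20:31].round(2))
E
```

```text
mid0 [0. 0. 0. 0. 0. 0. 0. 0. 0.] med 0.0 mm 0.0 0.0
mid [0.98 0.6  0.68 0.56 0.76 0.74 0.66 0.92 0.78] med 0.743 mm 3.59 3.4
now [2.56 1.18 1.43 1.24 1.26 1.28 1.55 1.63 1.93] med 1.431 mm 6.91 6.6
[[0.   0.01 0.03 0.   0.   0.   0.   0.03 0.07 0.06 0.  ]
 [0.   0.09 0.12 0.05 0.   0.   0.   0.08 0.2  0.16 0.04]
 [0.03 0.17 0.23 0.08 0.01 0.01 0.02 0.12 0.27 0.16 0.03]
 [0.02 0.15 0.29 0.15 0.05 0.05 0.09 0.2  0.33 0.14 0.01]
 [0.01 0.1  0.3  0.29 0.2  0.2  0.26 0.37 0.35 0.09 0.01]
 [0.01 0.05 0.2  0.37 0.4  0.4  0.43 0.4  0.19 0.04 0.  ]
 [0.   0.01 0.06 0.17 0.3  0.34 0.28 0.17 0.05 0.01 0.  ]
 [0.   0.   0.01 0.04 0.08 0.09 0.07 0.04 0.01 0.   0.  ]
 [0.   0.   0.   0.   0.01 0.01 0.01 0.   0.   0.   0.  ]
 [0.   0.   0.   0.   0.   0.   0.   0.   0.   0.   0.  ]]
[[0.   0.   0.   0.   0.   0.   0.   0.   0.   0.   0.  ]
 [0.   0.   0.   0.   0.   0.   0.   0.   0.   0.01 0.  ]
 [0.   0.02 0.03 0.01 0.   0.   0.   0.01 0.04 0.05 0.01]
 [0.01 0.06 0.11 0.04 0.   0.   0.   0.04 0.14 0.11 0.02]
 [0.02 0.1  0.22 0.11 0.02 0.01 0.03 0.12 0.26 0.14 0.02]
 [0.01 0.09 0.28 0.24 0.13 0.1  0.14 0.26 0.35 0.12 0.01]
 [0.01 0.06 0.23 0.39 0.34 0.31 0.35 0.41 0.3  0.08 0.01]
 [0.   0.01 0.08 0.26 0.41 0.43 0.41 0.32 0.14 0.03 0.  ]
 [0.   0.   0.02 0.07 0.13 0.15 0.12 0.08 0.03 0.   0.  ]
 [0.   0.   0.   0.01 0.01 0.02 0.01 0.01 0.   0.   0.  ]]
```

```bash
python3 -c "
from workcell import order
print(order.job_done())"
```

```text
the job is handed in; nothing more can be done
None
```

I brought the foot to a light touch with the coarse knob, turned the fine knob 0.85 rad, let go and handed the job in at about 14.5 s; from the turns, wrist torque and foot position I estimate the hold at about 14 N (±3 N). While finding the touch point the coarse knob briefly went to about 8 N, and I backed it off and left it at about 4 N before the fine turn.

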